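# Fetch the bisque pot from behind the glaze jars

## Robot

A 6-joint arm with a two-finger parallel gripper is mounted at the origin on the work surface. World frame = base frame: x ahead of the robot, y to its left, z up, the work surface at z = 0. Lengths are in mm, angles in rad, forces in N, time in s.
With the tool pointing down it reaches from about 350 to 1000 mm from the base axis. Payload 7.1 kg.
Tool frame: the origin (TCP) lies at the centre of the arm's flange, where the gripper is bolted on; the fingertips stand 173 mm ahead of it and the grasp point (between the pads) lies 155 mm ahead of it; z points along the fingers, y is the line along which they close (so a half turn about z gives the same grasp; the last joint's range is limited). The gripper opens to 85 mm and grips with 20 to 120 N. Pads are 22 mm wide; open, the fingers measure 114 mm over their backs; the gripper's body (76 mm by 85 mm) begins 54 mm behind the grasp point. The pads swing forward as they close: fully open they stand 13 mm farther back than shut.
Start: joints at [1.236, 0.423, 1.63, -0, 1.089, -0.019], TCP at [194.079, 594.087, 404.719] pointing down, gripper open.
Joint ranges: [-3, 3], [-0.9, 2.11], [0.09, 2.58], [-1.31, 4.45], [0.11, 2.69], [-2.54, 2.54]. Speed limits (rad/s): [2.39, 2.39, 3.01, 3.14, 3.14, 3.14].

## Interface

Orientations are given as a 3x3 rotation matrix whose columns are the frame's x, y, z axes.
In Python, from bench import * gives the robot as it stands.
- The arm moves only by the shell command python3 -m inch 'ROWS' [FORCE]. ROWS is JSON, a list of rows, each a list of 3 entries, a list of its own where there are three numbers: the closure, from -1 (fully open) to 1 (shut), so that 0 is half open, then the shift along the tool's x, y, z each as a share of 2.5 cm, from -1 to 1, then the turn, a rotation vector about the tool's x, y, z each as a share of 0.12 rad, from -1 to 1. In form: [[grip, [x, y, z], [rx, ry, rz]], ...]. A call has 1 to 20 rows; each row shifts and turns the commanded pose from where the row before left it, along the tool's axes as they then stand; what a row does not reach is not made up. A row lasts 1/10 s, in which the tool goes at most 50 mm and 8.59 degrees, less where a joint would pass 70% of its speed; a pose out of reach is approached as far as the arm can. A call with a number of a shift or a turn outside -1 to 1 is refused whole. A call with a gripper value outside its range is refused whole. The fingers move at their own pace and stop on an object; FORCE is the grip in N (left out, the last holds). Time passes only in rows, so rows that do not move let the fingers close. It gives the time, the measured TCP pose, the force, the opening and the grip force at its end, in the units of the state.
- read_state(): the state, without advancing time (a new reading comes with each control period).
- capture(name): name is "scene" or "top" or "wrist"; returns the picture (400x640x3 uint8, red, green, blue); there is no depth.
- calibration(name): a dict with "intrinsics" (3x3 intrinsics, pixels), "D" ([k1, k2, p1, p2, k3] as OpenCV has them; the pictures are not rectified), "eye" and "orientation" of the camera in the world; the wrist camera has in their place "mount" (4x4, takes a point from camera to tool coordinates, whose origin is the TCP and whose axes are the flange's). Camera axes: x right, y up, looking along -z (the intrinsics and any distortion apply to the point x, -y, -z); pixel columns grow to the right and rows downward; lengths in mm; the calibration is good to about 2 mm. A picture is of the moment at which its call begins: read the wrist's pose just before it. calibration takes no time and is no camera call.
- job_done(): hands the job in; it is judged then, once.
Trained networks look in the newest picture that a camera, given by its name, has taken for a name from the list of things; names that differ only in an ending like _2 or _b are one class to them, and where a whole thing is asked for, a point or a joint stands for the part that bears it (a point fixed in the world has none). Each returns a list of dicts, best first, with "p" (0 to 1); they miss things now and then, are a little off and sometimes report something else, mostly with a low value. They report only what shows in the picture. A call takes as long as a camera call. They do not tell look-alikes from the thing itself.
- recognise(camera, thing): "centre" ([x, y, z] in mm, in world coordinates, good to about 4 mm: the middle of the surface that is visible of it).
- tip_of(camera, thing): "centre" ([x, y, z] in mm, in world coordinates, good to about 4 mm: a listed point, or the origin of a listed thing).
The state is a dict: "clock": time; "joints": joint angles; "joint_velocities": joint speeds; "joint_efforts": joint torques, N m; "tcp_pos": TCP position; "tcp_rot": TCP orientation; "force": force on the tool from outside, world axes, zero at the start; "ft_torque": the same for the moment, N m; "gripper_width": finger opening in mm; "grasp_force": force on a finger pad.
Only numpy, scipy, OpenCV 4.12 (cv2) and the standard library are available. Lean on these libraries where they do the work, as an engineer would, in place of code of your own. Each camera call takes 0.05 s, during which the arm holds its last target. There are 200 camera calls.

## Task

Clear both tall glaze jars out of the ware rack and stand them on the plywood board at the side; then fetch the terracotta pot from behind and stand it upright in the middle of the grey banding wheel. After that, put each jar back upright on the middle of the round pad of its own colour in the rack. Do not knock anything over, and leave the little white cup and the stack of test tiles in the rack where they are.

Things in the scene. Friction and masses are not known exactly. Their poses are not given: they have to be found in the camera images.
- blue_jar: closed round glaze jar, 54 mm across and straight-sided over its whole height of 138 mm: white body, flush blue lid (from 114 mm up) and a blue band; 0.2 to 0.45 kg. Origin: centre of its underside, z up. Starts upright on the blue pad.
- yellow_jar: the same jar with a yellow lid and yellow band. Origin: centre of its underside, z up. Starts upright on the yellow pad.
- blue_pad: fixed flat blue disc, 74 mm across, 4 mm thick, on the rack's base board; home of the blue jar. Origin: centre of its underside, z up (its top is 4 mm above the origin).
- yellow_pad: fixed flat yellow disc, the same size, beside the blue one (centres 96 mm apart); home of the yellow jar. Origin as for the blue pad.
- pot: open terracotta pot, 75 mm tall, straight-sided, 60 mm across outside from 12 mm height to the rim (foot narrower, 50 mm), wall 5 mm; about 0.2 kg. Origin: centre of its underside, z up. Starts upright on the rack's base board behind the two jars, midway between them, with about 17 mm to the nearest jar and 18 mm to the rack's back stop, so while the jars stand there they leave hardly any room for a gripper.
- wheel: fixed grey banding wheel (does not turn): flat round plate 150 mm across with faint bright rings, top 55 mm above the table. Origin: on its axis, at the table, z up.
- board: fixed plywood board lying on the table, 240 mm (its x) by 140 mm (its y), 14 mm thick, empty: the side area. Origin: centre of its underside, z up (its top is 14 mm above the origin). Board and wheel stand one on each side of the rack, either way round.
- rack: fixed wooden ware rack: base board 12 mm thick, 170 mm (x) by 310 mm (y), open to the front (-x, towards the robot); back stop 60 mm high whose inner face is at x = +82 mm, low cheeks 26 mm high at y = +-154 mm. In its frame the pads are at x = -22 mm, y = +-48 mm (either way round), the pot at x = +34 mm, y = 0. Origin: centre of the base board's underside, at the table, z up.
- white_cup: small white cup, 48 mm across, 45 mm tall, on the rack's base board beside the pot, its centre 105 mm from the pot's along the rack's y (either side). Not to be moved. Origin: centre of its underside.
- tiles: stack of four small glaze test tiles, 44 x 44 mm, 24 mm tall, on the rack on the other side of the pot, its centre 105 mm from the pot's. Not to be moved. Origin: centre of its underside.
Not all that is in view belongs to the job. What is shaped like the yellow_jar but pink is not meant.

How it is judged (in metres and radians):
On the way, in this order (a step that is already met when the one before it is completed fails the run):
1. both jars stand upright on the plywood board, let go, the pot still in its place in the rack (x of blue_jar in the frame of board between -0.1 and 0.1 m and y of blue_jar in the frame of board between -0.052 and 0.052 m and z of blue_jar in the frame of board between 0.009 and 0.019 m and angle between each of blue_jar, yellow_jar's own z axis and vertical below 0.1 rad and linear speed of each of blue_jar, yellow_jar below 0.02 m/s and contact force between each of blue_jar, yellow_jar and the fingers below 0.05 N and x of yellow_jar in the frame of board between -0.1 and 0.1 m and y of yellow_jar in the frame of board between -0.052 and 0.052 m and z of yellow_jar in the frame of board between 0.009 and 0.019 m and distance of pot from where it was at the start of the episode below 0.03 m), for 0.2 s.
2. the pot stands upright in the middle of the wheel, let go, both jars still on the board (horizontal distance between pot and wheel below 0.015 m and z of pot in the frame of wheel between 0.05 and 0.06 m and angle between each of pot, blue_jar, yellow_jar's own z axis and vertical below 0.1 rad and linear speed of each of pot, blue_jar, yellow_jar below 0.02 m/s and contact force between each of pot, blue_jar, yellow_jar and the fingers below 0.05 N and x of blue_jar in the frame of board between -0.1 and 0.1 m and y of blue_jar in the frame of board between -0.052 and 0.052 m and z of blue_jar in the frame of board between 0.009 and 0.019 m and x of yellow_jar in the frame of board between -0.1 and 0.1 m and y of yellow_jar in the frame of board between -0.052 and 0.052 m and z of yellow_jar in the frame of board between 0.009 and 0.019 m), for 0.2 s.
At the end, for the whole second after the job is handed in: The pot stands upright (within 0.1 rad, the jars too) and released on the wheel, its centre within 15 mm of the wheel's; each jar stands upright and released on the pad of its own colour, centre within 12 mm of the pad's; the white cup and the tiles are within 30 mm of where they were; all at rest (horizontal distance between pot and wheel below 0.015 m and z of pot in the frame of wheel between 0.05 and 0.06 m and angle between each of pot, blue_jar, yellow_jar's own z axis and vertical below 0.1 rad and linear speed of each of pot, blue_jar, yellow_jar below 0.02 m/s and contact force between each of pot, blue_jar, yellow_jar and the fingers below 0.05 N and horizontal distance between blue_jar and blue_pad below 0.012 m and z of blue_jar in the frame of blue_pad between 0 and 0.008 m and horizontal distance between yellow_jar and yellow_pad below 0.012 m and z of yellow_jar in the frame of yellow_pad between 0 and 0.008 m and distance of each of white_cup, tiles from where it was at the start of the episode below 0.03 m); the robot touches nothing.
It fails at once if a jar or the pot is knocked over or tipped by more than 35 degrees (angle between any of blue_jar, yellow_jar, pot's own z axis and vertical above 0.61 rad).
It fails at once if the white cup or the tile stack is moved by more than 30 mm or tipped over (distance of any of white_cup, tiles from where it was at the start of the episode above 0.03 m or angle between any of white_cup, tiles's own z axis and vertical above 0.61 rad).
It also fails if it takes over 106 s, if anything falls off the work surface, if the arm or the gripper's body presses on something with over 40 N, if the wrist force passes 120 N, or if a joint passes its speed limit or range.

## Working session

There is one attempt and no reset: what is moved stays moved. The work goes in short steps, Python scripts to look and compute and a shell command to move; the robot and the scene stay as the last step left them, time stands still between calls to the robot, and variables do not carry over. Pictures are saved under pics/ and viewed, at most 14 in all, crops included, and the job is handed in when it is done.

```bash
mkdir -p pics; ls; python3 - <<'E'
from bench import *
import cv2,numpy as np
for c in ("scene","top"):
    im=capture(c); cv2.imwrite(f"pics/{c}0.png",im[:,:,::-1])
    k=calibration(c); print(c,np.round(k["eye"]),np.round(k["orientation"],2).tolist())
    for t in ("blue_jar","yellow_jar","blue_pad","yellow_pad","pot","wheel","board","rack","white_cup","tiles"):
        try: print(t,[(np.round(d["centre"]).tolist(),round(d["p"],2)) for d in tip_of(c,t)][:3])
        except Exception as e: print(t,e)
s=read_state(); print(s["clock"],np.round(s["tcp_rot"],3).tolist(),s["tcp_pos"],s["gripper_width"])
E
```

```text
pics
scene [1009. -393.  663.] [[0.64, -0.54, 0.55], [0.77, 0.45, -0.45], [0.0, 0.71, 0.7]]
blue_jar [([551.0, 17.0, 12.0], 0.87)]
yellow_jar [([402.0, -37.0, -4.0], 0.95), ([557.0, -80.0, 13.0], 0.65)]
blue_pad [([605.0, 83.0, 15.0], 0.7), ([549.0, 20.0, 9.0], 0.63)]
yellow_pad [([558.0, -75.0, 18.0], 0.72)]
pot [([611.0, -24.0, 11.0], 0.82), ([486.0, -338.0, -1.0], 0.73), ([552.0, 19.0, 16.0], 0.51)]
wheel [([485.0, -338.0, -2.0], 0.95)]
board [([506.0, 342.0, 3.0], 0.77)]
rack [([575.0, -28.0, -4.0], 0.79), ([550.0, 16.0, 13.0], 0.26)]
white_cup [([603.0, 82.0, 12.0], 0.58)]
tiles [([622.0, -129.0, 13.0], 0.83), ([559.0, -80.0, 14.0], 0.3)]
top [ 418.   -5. 1068.] [[-0.03, 0.99, -0.11], [-1.0, -0.03, -0.02], [-0.03, 0.11, 0.99]]
blue_jar [([553.0, 21.0, 14.0], 0.81)]
yellow_jar [([562.0, -77.0, 16.0], 0.85), ([402.0, -36.0, 1.0], 0.83)]
blue_pad [([554.0, 17.0, 14.0], 0.69)]
yellow_pad [([556.0, -74.0, 10.0], 0.51)]
pot [([608.0, -24.0, 10.0], 0.8)]
wheel [([485.0, -343.0, -1.0], 0.82)]
board [([506.0, 341.0, -1.0], 0.94), ([484.0, -341.0, -0.0], 0.18)]
rack [([577.0, -26.0, 1.0], 0.73)]
white_cup [([604.0, 81.0, 15.0], 0.77)]
tiles [([623.0, -127.0, 14.0], 0.63)]
1.1 [[-0.951, 0.311, 0.0], [0.311, 0.951, 0.0], [-0.0, 0.0, -1.0]] [194.08362145 594.10311707 404.74348837] 85.42011685326672
```

View pics/scene0.png

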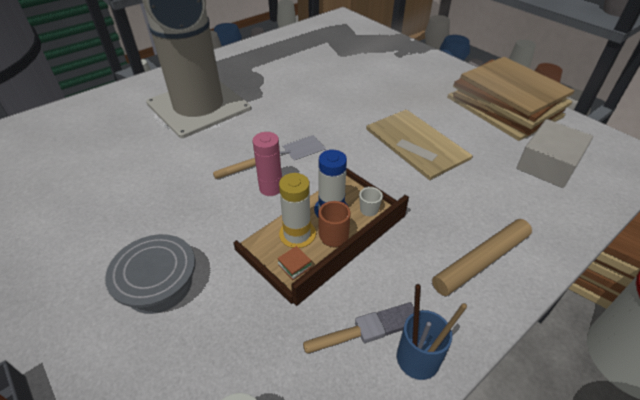

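View pics/top0.png

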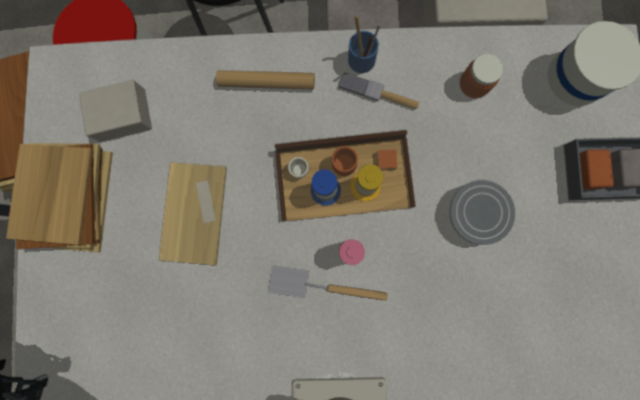

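The scene shows the pink look-alike at scene (267,163) / top (351,252). The yellow-lided jar is in the rack at scene (295,208) / top (369,182), and the blue jar is at scene (332,180) / top (325,187). The loose single board at top (195,213) is the side board, not the stacked ones at (55,190). The wheel is at top (482,212). The jar in the rack is the yellow one; I'll confirm that with a crop.

```bash
cat > h.py <<'E'
from bench import *
import cv2,numpy as np
def ray(cam,px):
    k=calibration(cam); p=cv2.undistortPoints(np.array(px,float).reshape(-1,1,2),np.array(k["intrinsics"],float),np.array(k["D"],float)).reshape(-1,2)
    d=np.c_[p[:,0],-p[:,1],-np.ones(len(p))]
    if "eye" in k: R,e=np.array(k["orientation"]),np.array(k["eye"])
    else:
        s=STATE or read_state(); T=np.eye(4);T[:3,:3]=s["tcp_rot"];T[:3,3]=s["tcp_pos"];T=T@np.array(k["mount"]);R,e=T[:3,:3],T[:3,3]
    return e,d@R.T
STATE=None
def onplane(cam,px,z):
    e,d=ray(cam,px); return e+d*((z-e[2])/d[:,2:])
def st():
    s=read_state(); print(round(s["clock"],2),np.round(s["tcp_pos"],1),np.round(s["tcp_rot"],3).tolist(),"w",round(s["gripper_width"],1),"gf",round(s["grasp_force"],1),"F",np.round(s["force"],1))
def blob(im,lo,hi,roi=None,amin=60):
    h=cv2.cvtColor(im,cv2.COLOR_RGB2HSV); m=cv2.inRange(h,np.array(lo),np.array(hi))
    if roi: z=np.zeros_like(m); x0,y0,x1,y1=roi; z[y0:y1,x0:x1]=m[y0:y1,x0:x1]; m=z
    n,l,s,c=cv2.connectedComponentsWithStats(m); return [(s[i].tolist(),c[i].round(1).tolist(),(l==i)) for i in np.argsort(-s[:,4]) if i and s[i,4]>amin]
E
python3 - <<'E'
from h import *
im=cv2.imread("pics/top0.png"); cv2.imwrite("pics/crop1.png",cv2.resize(im[120:300,150:520],None,fx=2.1,fy=2.1,interpolation=cv2.INTER_CUBIC))
im=im[:,:,::-1].copy()
# board corners
for b in ([[170,164],[226,166],[216,265],[160,262]],): print(onplane("top",b,14).round(0).tolist())
print(onplane("top",[[482,212]],55))
print(onplane("top",[[325,180],[370,177]],154).round(0).tolist())
E
```

```text
[[625.0, 399.0, 14.0], [616.0, 259.0, 14.0], [377.0, 284.0, 14.0], [387.0, 421.0, 14.0]]
[[ 482.99417316 -339.22946212   55.        ]]
[[553.0, 16.0, 154.0], [557.0, -78.0, 154.0]]
```

View pics/crop1.png

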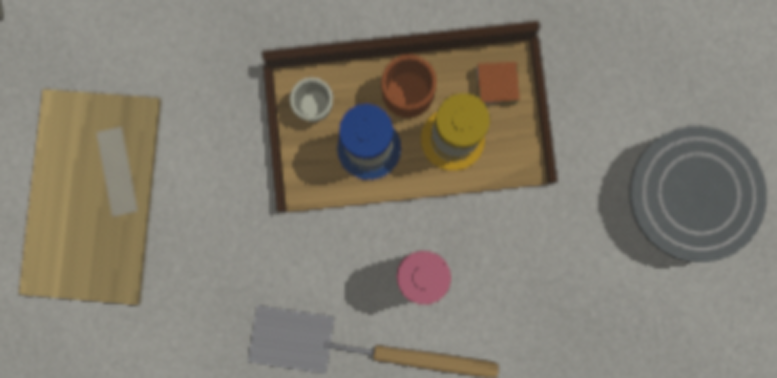

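```bash
python3 -m inch '[[-1,[0,0,0],[0,0,-0.88]],[-1,[0,0,0],[0,0,-0.88]],[-1,[0,0,0],[0,0,-0.88]]]' 40
```

```text
clock: 1.4
tcp_pos: [194.1, 594.1, 404.7]
tcp_rot: [[-1.0, -0.005, -0.0], [-0.005, 1.0, -0.0], [0.0, -0.0, -1.0]]
force: [0.3, 0.2, 0.1]
gripper_width: 85.6
grasp_force: 0.0
```

The crop confirms it: the yellow-lidded jar on the yellow pad at crop (460,125), the blue jar on the blue pad at (367,135), and the pink one outside the rack at (425,278), which I ignore. The board is at crop (90,197), the wheel at (700,193).

```bash
python3 -m inch '[[-1,[-0.6,-1,0],[0,0,0]],[-1,[-0.6,-1,0],[0,0,0]],[-1,[-0.6,-1,0],[0,0,0]],[-1,[-0.6,-1,0],[0,0,0]],[-1,[-0.6,-1,0],[0,0,0]],[-1,[-0.6,-1,0],[0,0,0]],[-1,[-0.6,-1,0],[0,0,0]],[-1,[-0.6,-1,0],[0,0,0]],[-1,[-0.6,-1,0],[0,0,0]],[-1,[-0.6,-1,0],[0,0,0]],[-1,[-0.6,-1,0],[0,0,0]],[-1,[-0.6,-1,0],[0,0,0]],[-1,[-0.6,-1,0],[0,0,0]],[-1,[-0.6,-1,0],[0,0,0]],[-1,[-0.6,-1,0],[0,0,0]],[-1,[-0.6,-1,0],[0,0,0]],[-1,[-0.6,-1,0],[0,0,0]],[-1,[-0.6,-1,0],[0,0,0]],[-1,[-0.6,-1,0],[0,0,0]],[-1,[-0.6,-1,0],[0,0,0]]]'
python3 -m inch '[[-1,[-0.5,-1,0],[0,0,0]],[-1,[-0.5,-1,0],[0,0,0]],[-1,[-0.5,-0.8,0],[0,0,0]],[-1,[0,0,0],[0,0,0]],[-1,[0,0,0],[0,0,0]]]'
python3 - <<'E'
from h import *
st(); im=capture("wrist"); cv2.imwrite("pics/w1.png",im[:,:,::-1]); print(np.round(calibration("wrist")["mount"],2).tolist())
for t in ("blue_jar","yellow_jar","pot"): print(t,[(np.round(d["centre"]).tolist(),round(d["p"],2)) for d in tip_of("wrist",t)][:3])
E
```

```text
clock: 3.4
tcp_pos: [495.1, 93.3, 404.9]
tcp_rot: [[-1.0, -0.001, 0.0], [-0.001, 1.0, 0.0], [-0.0, 0.0, -1.0]]
force: [-1.1, 0.2, 0.0]
gripper_width: 85.2
grasp_force: 0.0
clock: 3.9
tcp_pos: [532.0, 24.3, 404.6]
tcp_rot: [[-1.0, 0.0, -0.001], [0.0, 1.0, 0.0], [0.001, 0.0, -1.0]]
force: [-0.5, -0.2, 0.9]
gripper_width: 85.6
grasp_force: 0.0
3.9 [532.   24.3 404.6] [[-1.0, 0.0, -0.001], [0.0, 1.0, 0.0], [0.001, 0.0, -1.0]] w 85.6 gf 0.0 F [-0.5 -0.2  0.9]
[[0.0, 0.96, 0.27, 67.97], [1.0, -0.0, 0.0, 0.12], [0.0, 0.27, -0.96, 32.01], [0.0, 0.0, 0.0, 1.0]]
blue_jar [([552.0, 21.0, 14.0], 0.62)]
yellow_jar [([410.0, -31.0, -2.0], 0.74)]
pot [([613.0, -24.0, 14.0], 0.7)]
```

View pics/w1.png

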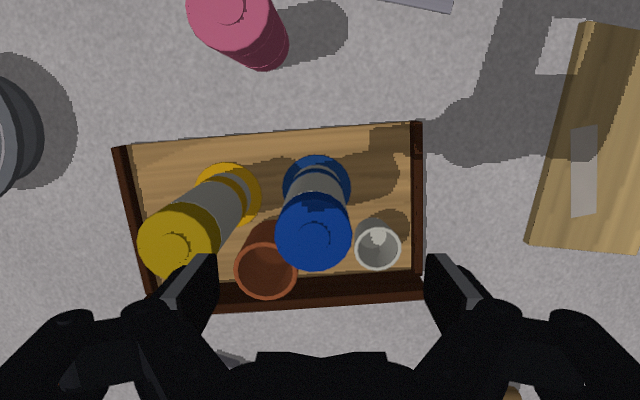

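The wrist view shows the blue lid centred around (313,234), the yellow lid at (177,247), the pot rim at (266,271), the cup at (378,248), and pink at the top edge, outside the rack.

```bash
python3 - <<'E'
from h import *
print(onplane("wrist",[[313,234],[177,247]],154).round(1).tolist(), onplane("wrist",[[266,271]],87).round(1).tolist())
E
```

```text
[[547.6, 20.0, 154.0], [557.6, -73.7, 154.0]] [[609.5, -24.6, 87.0]]
```

```bash
python3 -m inch '[[-1,[-0.76,-0.2,0],[0,0,0]],[-1,[0,0,1],[0,0,0]],[-1,[0,0,1],[0,0,0]],[-1,[0,0,1],[0,0,0]],[-1,[0,0,1],[0,0,0]],[-1,[0,0,0.7],[0,0,0]],[-1,[0,0,0.6],[0,0,0]],[-1,[0,0,0],[0,0,0]],[1,[0,0,0],[0,0,0]],[1,[0,0,0],[0,0,0]],[1,[0,0,0],[0,0,0]],[1,[0,0,0],[0,0,0]],[1,[0,0,0],[0,0,0]],[1,[0,0,0],[0,0,0]],[1,[0,0,0],[0,0,0]]]' 40
```

```text
clock: 5.6
tcp_pos: [551.7, 19.4, 273.5]
tcp_rot: [[-1.0, -0.001, 0.002], [-0.001, 1.0, 0.0], [-0.002, 0.0, -1.0]]
force: [-1.8, 1.2, 7.5]
gripper_width: 53.0
grasp_force: 40.8
```

```bash
python3 -m inch '[[1,[0,0,-0.3],[0,0,0]],[1,[0,0,-0.8],[0,0,0]],[1,[0,0,-1],[0,0,0]],[1,[0,0,-1],[0,0,0]],[1,[0,0.4,-0.5],[0,0,0]],[1,[0,0.8,0],[0,0,0]],[1,[0,1,0],[0,0,0]],[1,[0,1,0],[0,0,0]],[1,[0,1,0],[0,0,0]],[1,[0,1,0],[0,0,0]],[1,[0,1,0],[0,0,0]],[1,[0,1,0],[0,0,0]],[1,[0,1,0],[0,0,0]],[1,[0,1,0],[0,0,0]],[1,[0,1,0],[0,0,0]],[1,[0,1,0],[0,0,0]],[1,[0,1,0],[0,0,0]],[1,[0,0.5,0],[0,0,0]],[1,[0,0,0],[0,0,0]],[1,[0,0,0],[0,0,0]]]'
python3 - <<'E'
from h import *
im=capture("top"); cv2.imwrite("pics/t2.png",im[100:320,140:540][:,:,::-1].repeat(2,0).repeat(2,1))
E
```

```text
clock: 7.6
tcp_pos: [550.4, 336.6, 361.7]
tcp_rot: [[-1.0, -0.002, -0.001], [-0.002, 1.0, -0.001], [0.001, -0.001, -1.0]]
force: [-0.5, -0.6, -3.2]
gripper_width: 52.9
grasp_force: 42.2
```

View pics/t2.png

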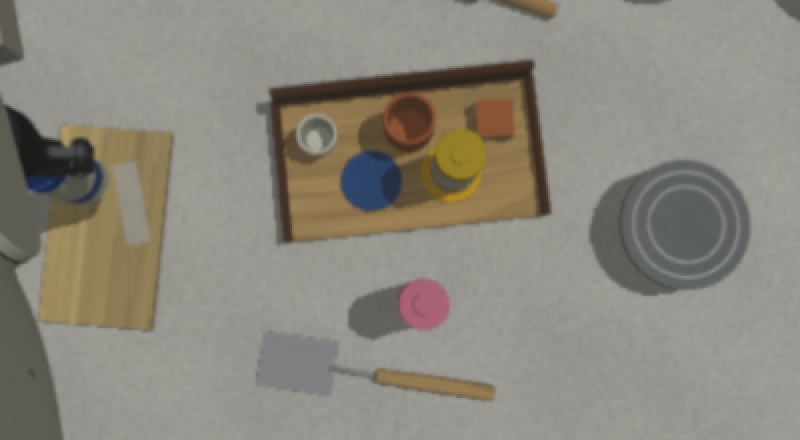

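The blue jar hangs over the board at crop (85,185), and its pad is now clear at (371,181). Lowering it now.

```bash
python3 - <<'E'
from h import *
im=cv2.imread("pics/t2.png")[:,:,::-1].copy()
b=blob(im,(100,120,40),(130,255,200),(300,100,460,240))[0]; px=np.array(b[1])/2+[140,100]-0.25
print(b[:2],onplane("top",[px],16))
E
python3 -m inch '[[1,[0,0,1],[0,0,0]],[1,[0,0,1],[0,0,0]],[1,[0,0,0.8],[0,0,0]],[1,[0,0,0.4],[0,0,0]],[1,[0,0,0.2],[0,0,0]],[1,[0,0,0.1],[0,0,0]],[1,[0,0,0],[0,0,0]]]'
```

```text
([344, 154, 50, 56, 1984], [366.5, 180.9]) [[548.90453796  24.57330076  16.        ]]
clock: 8.35
tcp_pos: [551.2, 336.9, 275.3]
tcp_rot: [[-1.0, -0.001, 0.001], [-0.001, 1.0, 0.0], [-0.001, 0.0, -1.0]]
force: [0.2, 0.2, -1.7]
gripper_width: 52.8
grasp_force: 42.2
```

```bash
python3 -m inch '[[1,[0,0,0.1],[0,0,0]],[1,[0,0,0.04],[0,0,0]],[1,[0,0,0],[0,0,0]]]'
```

```text
clock: 8.65
tcp_pos: [550.9, 337.1, 271.6]
tcp_rot: [[-1.0, -0.001, 0.001], [-0.001, 1.0, 0.0], [-0.001, 0.0, -1.0]]
force: [0.2, 0.1, -2.6]
gripper_width: 52.8
grasp_force: 42.2
```

```bash
python3 -m inch '[[1,[0,0,0.06],[0,0,0]],[1,[0,0,0.03],[0,0,0]],[1,[0,0,0],[0,0,0]]]'
```

```text
clock: 8.95
tcp_pos: [551.5, 337.1, 271.5]
tcp_rot: [[-1.0, -0.001, 0.002], [-0.001, 1.0, 0.001], [-0.002, 0.001, -1.0]]
force: [-3.2, -3.2, 12.3]
gripper_width: 53.2
grasp_force: 43.4
```

```bash
python3 -m inch '[[0.2,[0,0,0],[0,0,0]],[-1,[0,0,0],[0,0,0]],[-1,[0,0,0],[0,0,0]],[-1,[0,0,0],[0,0,0]],[-1,[0,0,0],[0,0,0]],[-1,[0,0,-0.4],[0,0,0]],[-1,[0,0,-1],[0,0,0]],[-1,[0,0,-1],[0,0,0]],[-1,[0,0,-1],[0,0,0]],[-1,[0,0,-0.8],[0,0,0]],[-1,[0,-1,0],[0,0,0]],[-1,[0,-1,0],[0,0,0]],[-1,[0,-1,0],[0,0,0]],[-1,[0,-1,0],[0,0,0]],[-1,[0,-1,0],[0,0,0]],[-1,[0,-1,0],[0,0,0]],[-1,[0,-1,0],[0,0,0]],[-1,[0,-1,0],[0,0,0]]]'
python3 -m inch '[[-1,[0,-1,0],[0,0,0]],[-1,[0,-1,0],[0,0,0]],[-1,[0,-1,0],[0,0,0]],[-1,[0,-1,0],[0,0,0]],[-1,[0,-1,0],[0,0,0]],[-1,[0,-1,0],[0,0,0]],[-1,[-0.1,-1,0],[0,0,0]],[-1,[-0.1,-1,0],[0,0,0]],[-1,[-0.1,-0.55,0],[0,0,0]],[-1,[0,0,0],[0,0,0]],[-1,[0,0,0],[0,0,0]]]'
python3 - <<'E'
from h import *
for c in("top","scene"):
  im=capture(c)
  for t in ("blue_jar","yellow_jar"): print(t,[(np.round(d["centre"]).tolist(),round(d["p"],2)) for d in tip_of(c,t)][:3])
E
```

```text
clock: 10.75
tcp_pos: [551.0, 136.0, 374.7]
tcp_rot: [[-1.0, -0.001, 0.001], [-0.001, 1.0, 0.0], [-0.001, 0.0, -1.0]]
force: [-0.3, -0.6, -0.2]
gripper_width: 85.5
grasp_force: 0.0
clock: 11.85
tcp_pos: [558.7, -76.5, 374.1]
tcp_rot: [[-1.0, -0.0, -0.0], [-0.0, 1.0, 0.0], [0.0, 0.0, -1.0]]
force: [-0.2, 1.0, 0.4]
gripper_width: 85.3
grasp_force: 0.0
blue_jar [([551.0, 337.0, 10.0], 0.59)]
yellow_jar [([559.0, -79.0, 16.0], 0.68)]
blue_jar [([551.0, 336.0, 13.0], 0.63)]
yellow_jar [([401.0, -37.0, -2.0], 0.92), ([561.0, -75.0, 14.0], 0.81)]
```

Blue stands at (551,337). Now I grasp yellow, then lift it and carry it to about (453,346).

```bash
python3 -m inch '[[-1,[0,0,1],[0,0,0]],[-1,[0,0,1],[0,0,0]],[-1,[0,0,1],[0,0,0]],[-1,[0,0,0.6],[0,0,0]],[-1,[0,0,0.4],[0,0,0]],[-1,[0,0,0],[0,0,0]],[1,[0,0,0],[0,0,0]],[1,[0,0,0],[0,0,0]],[1,[0,0,0],[0,0,0]],[1,[0,0,0],[0,0,0]],[1,[0,0,0],[0,0,0]],[1,[0,0,0],[0,0,0]],[1,[0,0,0],[0,0,0]]]' 40
```

```text
clock: 13.45
tcp_pos: [559.3, -76.9, 275.2]
tcp_rot: [[-1.0, -0.001, 0.002], [-0.001, 1.0, -0.0], [-0.002, -0.0, -1.0]]
force: [-0.5, -1.4, 5.6]
gripper_width: 52.8
grasp_force: 41.4
```

```bash
python3 -m inch '[[1,[0,0,-0.3],[0,0,0]],[1,[0,0,-0.8],[0,0,0]],[1,[0,0,-1],[0,0,0]],[1,[0,0,-1],[0,0,0]],[1,[0,0.3,-0.5],[0,0,0]],[1,[0,0.8,0],[0,0,0]],[1,[0,1,0],[0,0,0]],[1,[0,1,0],[0,0,0]],[1,[0,1,0],[0,0,0]],[1,[0.3,1,0],[0,0,0]],[1,[0.6,1,0],[0,0,0]],[1,[0.6,1,0],[0,0,0]],[1,[0.6,1,0],[0,0,0]],[1,[0.6,1,0],[0,0,0]],[1,[0.6,1,0],[0,0,0]],[1,[0.6,1,0],[0,0,0]],[1,[0.3,1,0],[0,0,0]],[1,[0,1,0],[0,0,0]],[1,[0,1,0],[0,0,0]],[1,[0,1,0],[0,0,0]]]'
python3 -m inch '[[1,[0,1,0],[0,0,0]],[1,[0,0.6,0],[0,0,0]],[1,[0,0.2,0],[0,0,0]],[1,[0,0,0],[0,0,0]],[1,[0,0,1],[0,0,0]],[1,[0,0,1],[0,0,0]],[1,[0,0,0.8],[0,0,0]],[1,[0,0,0.4],[0,0,0]],[1,[0,0,0.2],[0,0,0]],[1,[0,0,0.1],[0,0,0]],[1,[0,0,0],[0,0,0]]]'
```

```text
clock: 15.45
tcp_pos: [452.5, 301.8, 363.6]
tcp_rot: [[-1.0, -0.001, -0.001], [-0.001, 1.0, -0.0], [0.001, -0.0, -1.0]]
force: [0.7, 0.4, -3.4]
gripper_width: 52.7
grasp_force: 42.8
clock: 16.55
tcp_pos: [453.6, 345.6, 277.0]
tcp_rot: [[-1.0, -0.001, 0.001], [-0.001, 1.0, 0.0], [-0.001, 0.0, -1.0]]
force: [-0.7, -1.3, -2.7]
gripper_width: 52.8
grasp_force: 42.8
```

```bash
python3 -m inch '[[1,[0,0,0.1],[0,0,0]],[1,[0,0,0.06],[0,0,0]],[1,[0,0,0.04],[0,0,0]],[1,[0,0,0],[0,0,0]]]'
```

```text
clock: 16.95
tcp_pos: [453.8, 345.8, 273.2]
tcp_rot: [[-1.0, -0.001, 0.002], [-0.001, 1.0, 0.001], [-0.002, 0.001, -1.0]]
force: [-1.3, -3.5, 10.2]
gripper_width: 52.9
grasp_force: 43.7
```

```bash
python3 -m inch '[[0.2,[0,0,0],[0,0,0]],[-1,[0,0,0],[0,0,0]],[-1,[0,0,0],[0,0,0]],[-1,[0,0,0],[0,0,0]],[-1,[0,0,0],[0,0,0]],[-1,[0,0,-0.4],[0,0,0]],[-1,[0,0,-1],[0,0,0]],[-1,[0,0,-1],[0,0,0]],[-1,[0,0,-1],[0,0,0]],[-1,[0,0,-0.8],[0,0,0]],[-1,[0,-0.8,0],[0,0,0]],[-1,[0,-1,0],[0,0,0]],[-1,[-0.4,-1,0],[0,0,0]],[-1,[-0.4,-1,0],[0,0,0]],[-1,[-0.4,-1,0],[0,0,0]],[-1,[-0.4,-1,0],[0,0,0]],[-1,[-0.4,-1,0],[0,0,0]],[-1,[-0.4,-1,0],[0,0,0]]]'
python3 -m inch '[[-1,[-0.4,-1,0],[0,0,0]],[-1,[-0.4,-1,0],[0,0,0]],[-1,[-0.4,-1,0],[0,0,0]],[-1,[-0.4,-1,0],[0,0,0]],[-1,[0,-1,0],[0,0,0]],[-1,[0,-1,0],[0,0,0]],[-1,[0,-1,0],[0,0,0]],[-1,[0,0,0],[0,0,0]],[-1,[0,0,0],[0,0,0]]]'
python3 - <<'E'
from h import *
st(); im=capture("wrist"); cv2.imwrite("pics/w2.png",im[:,:,::-1])
for t in ("pot","blue_pad","yellow_pad"): print(t,[(np.round(d["centre"]).tolist(),round(d["p"],2)) for d in tip_of("wrist",t)][:3])
im=capture("top"); cv2.imwrite("pics/t3.png",im[:,:,::-1])
for t in ("pot","blue_jar","yellow_jar","blue_pad","yellow_pad"): print(t,[(np.round(d["centre"]).tolist(),round(d["p"],2)) for d in tip_of("top",t)][:3])
E
```

```text
clock: 18.75
tcp_pos: [513.2, 148.7, 375.9]
tcp_rot: [[-1.0, -0.001, -0.001], [-0.001, 1.0, -0.001], [0.001, -0.001, -1.0]]
force: [-0.4, 0.3, 0.1]
gripper_width: 85.4
grasp_force: 0.0
clock: 19.65
tcp_pos: [553.0, -25.1, 376.0]
tcp_rot: [[-1.0, 0.001, -0.001], [0.001, 1.0, 0.0], [0.001, 0.0, -1.0]]
force: [0.3, 0.1, -0.4]
gripper_width: 85.1
grasp_force: 0.0
19.65 [553.  -25.1 376. ] [[-1.0, 0.001, -0.001], [0.001, 1.0, 0.0], [0.001, 0.0, -1.0]] w 85.1 gf 0.0 F [ 0.3  0.1 -0.4]
pot [([615.0, -26.0, 13.0], 0.69)]
blue_pad [([554.0, 22.0, 14.0], 0.95), ([617.0, -129.0, 14.0], 0.54)]
yellow_pad [([559.0, -77.0, 14.0], 0.86)]
pot []
blue_jar [([547.0, 338.0, 16.0], 0.89)]
yellow_jar [([453.0, 345.0, 13.0], 0.64)]
blue_pad [([554.0, 18.0, 12.0], 0.59)]
yellow_pad [([557.0, -75.0, 11.0], 0.78), ([578.0, -24.0, -1.0], 0.64)]
```

View pics/w2.png

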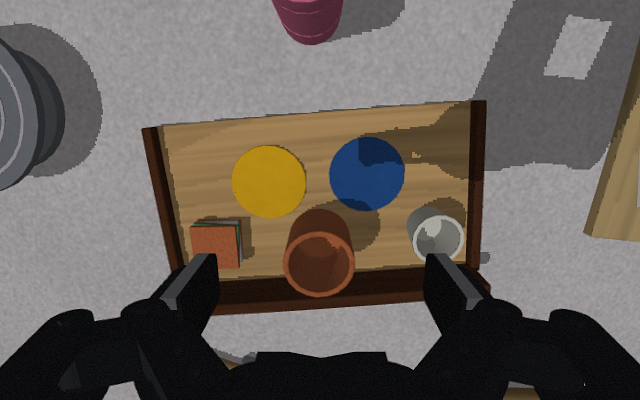

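The wrist view shows both pads free, yellow at (269,181) and blue at (367,174). The pot rim is at (319,262), the cup at (438,238) and the tiles at (215,246), all undisturbed.

```bash
python3 - <<'E'
from h import *
im=cv2.imread("pics/w2.png")[:,:,::-1].copy()
y=blob(im,(20,150,80),(32,255,255),(225,140,315,225))[0]; b=blob(im,(100,120,30),(125,255,255),(320,130,410,215))[0]
for q in (y,b): (c,r)=cv2.minEnclosingCircle(np.argwhere(q[2])[:,::-1].astype(np.float32)); print(q[0],q[1],c,onplane("wrist",[q[1]],16).round(1))
print("pot",onplane("wrist",[[319,262]],87).round(1))
E
```

```text
[231, 145, 75, 74, 4352] [268.4, 181.4] (268.1028137207031, 181.85513305664062) [[557.5 -75.   16. ]]
[330, 137, 74, 74, 4301] [366.4, 173.5] (366.0581359863281, 173.2441864013672) [[549.5  20.   16. ]]
pot [[608.9 -25.4  87. ]]
```

```bash
python3 -m inch '[[-1,[-0.8,0,0],[0,0,0]],[-1,[-0.8,0,0],[0,0,0]],[-1,[-0.68,0,0],[0,0,0]],[-1,[0,0,1],[0,0,0]],[-1,[0,0,1],[0,0,0]],[-1,[0,0,1],[0,0,0]],[-1,[0,0,1],[0,0,0]],[-1,[0,0,1],[0,0,0]],[-1,[0,0,0.8],[0,0,0]],[-1,[0,0,0.5],[0,0,0]],[-1,[0,0,0],[0,0,0]],[1,[0,0,0],[0,0,0]],[1,[0,0,0],[0,0,0]],[1,[0,0,0],[0,0,0]],[1,[0,0,0],[0,0,0]],[1,[0,0,0],[0,0,0]],[1,[0,0,0],[0,0,0]]]' 30
```

```text
clock: 21.85
tcp_pos: [611.5, -24.4, 220.4]
tcp_rot: [[-1.0, -0.001, 0.003], [-0.001, 1.0, -0.0], [-0.003, -0.0, -1.0]]
force: [0.1, -2.0, 6.5]
gripper_width: 58.5
grasp_force: 33.1
```

```bash
python3 -m inch '[[1,[0,0,-0.3],[0,0,0]],[1,[0,0,-0.8],[0,0,0]],[1,[0,0,-1],[0,0,0]],[1,[0,0,-1],[0,0,0]],[1,[0,0,-0.5],[0,0,0]],[1,[0.2,-0.6,0],[0,0,0]],[1,[0.4,-1,0],[0,0,0]],[1,[0.4,-1,0],[0,0,0]],[1,[0.4,-1,0],[0,0,0]],[1,[0.4,-1,0],[0,0,0]],[1,[0.4,-1,0],[0,0,0]],[1,[0.4,-1,0],[0,0,0]],[1,[0.4,-1,0],[0,0,0]],[1,[0.4,-1,0],[0,0,0]],[1,[0.4,-1,0],[0,0,0]],[1,[0.4,-1,0],[0,0,0]],[1,[0.4,-1,0],[0,0,0]],[1,[0.46,-1,0],[0,0,0]],[1,[0,0,0],[0,0,0]],[1,[0,0,0],[0,0,0]]]'
python3 - <<'E'
from h import *
st(); im=capture("wrist"); cv2.imwrite("pics/w3.png",im[:,:,::-1])
im=cv2.imread("pics/t3.png"); cv2.imwrite("pics/wheel.png",cv2.resize(im[165:260,430:540],None,fx=5,fy=5,interpolation=cv2.INTER_CUBIC))
E
```

```text
clock: 23.85
tcp_pos: [483.4, -339.8, 307.8]
tcp_rot: [[-1.0, 0.001, -0.002], [0.001, 1.0, 0.001], [0.002, 0.001, -1.0]]
force: [-0.6, 0.1, -3.0]
gripper_width: 58.3
grasp_force: 33.1
23.85 [ 483.4 -339.8  307.8] [[-1.0, 0.001, -0.002], [0.001, 1.0, 0.001], [0.002, 0.001, -1.0]] w 58.3 gf 33.1 F [-0.6  0.1 -3. ]
```

View pics/w3.png

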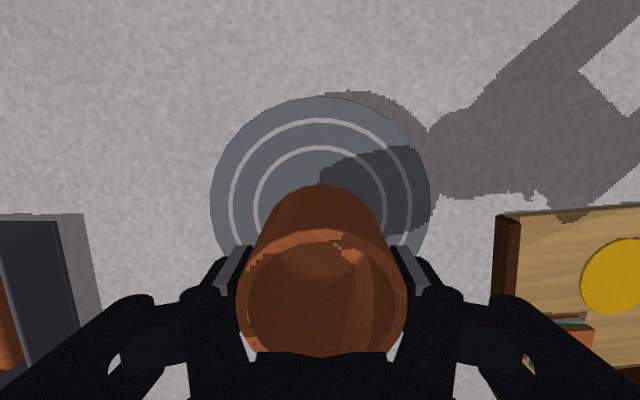

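View pics/wheel.png

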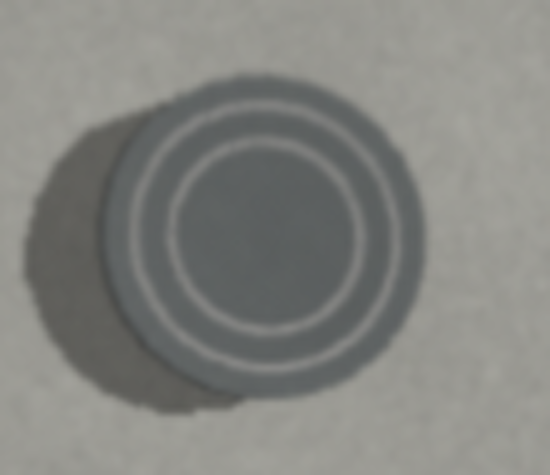

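The pot hangs over the wheel in the wrist view, with the rings centred at column 321. In the top crop the inner ring's centre is at (265,236), which is top pixel (482.7,211.8).

```bash
python3 - <<'E'
from h import *
print(onplane("top",[[482.7,211.8]],55).round(1))
# plate rim points seen in wrist view, circle centre by radius 75
p=onplane("wrist",[[321,96],[210,196],[430,196]],55)[:,:2]
A=np.c_[2*p,np.ones(3)]; print(np.linalg.solve(A,(p**2).sum(1))[:2], p.round(1).tolist())
E
python3 -m inch '[[1,[-0.02,-0.03,0.8],[0,0,0]],[1,[0,0,0.5],[0,0,0]],[1,[0,0,0.2],[0,0,0]],[1,[0,0,0],[0,0,0]]]'
```

```text
[[ 483.4 -340.9   55. ]]
[ 483.70667374 -339.44500663] [[410.0, -338.8], [473.5, -412.5], [473.5, -266.4]]
clock: 24.3
tcp_pos: [484.9, -339.4, 270.4]
tcp_rot: [[-1.0, -0.002, -0.002], [-0.002, 1.0, 0.001], [0.002, 0.001, -1.0]]
force: [0.8, -0.2, -2.4]
gripper_width: 58.3
grasp_force: 33.1
```

```bash
python3 -m inch '[[1,[0,0,0.16],[0,0,0]],[1,[0,0,0.06],[0,0,0]],[1,[0,0,0.05],[0,0,0]],[1,[0,0,0],[0,0,0]]]'
```

```text
clock: 24.7
tcp_pos: [485.0, -340.1, 264.9]
tcp_rot: [[-1.0, -0.001, 0.0], [-0.001, 1.0, -0.0], [-0.0, -0.0, -1.0]]
force: [0.0, 1.0, -1.9]
gripper_width: 58.5
grasp_force: 33.1
```

```bash
python3 -m inch '[[1,[0,0,0.06],[0,0,0]],[1,[0,0,0.04],[0,0,0]],[1,[0,0,0],[0,0,0]]]'
```

```text
clock: 25.0
tcp_pos: [485.1, -340.3, 263.4]
tcp_rot: [[-1.0, -0.001, 0.001], [-0.001, 1.0, -0.0], [-0.001, -0.0, -1.0]]
force: [-2.5, 1.4, 8.0]
gripper_width: 58.4
grasp_force: 33.8
```

```bash
python3 -m inch '[[0.2,[0,0,0],[0,0,0]],[-1,[0,0,0],[0,0,0]],[-1,[0,0,0],[0,0,0]],[-1,[0,0,0],[0,0,0]],[-1,[0,0,0],[0,0,0]],[-1,[0,0,-0.4],[0,0,0]],[-1,[0,0,-1],[0,0,0]],[-1,[0,0,-1],[0,0,0]],[-1,[0,0,-1],[0,0,0]],[-1,[0,0,-1],[0,0,0]],[-1,[0,0.6,0],[0,0,0]],[-1,[0,1,0],[0,0,0]],[-1,[0,1,0],[0,0,0]],[-1,[0,1,0],[0,0,0]],[-1,[0,1,0],[0,0,0]],[-1,[0,1,0],[0,0,0]],[-1,[0,1,0],[0,0,0]],[-1,[0,1,0],[0,0,0]],[-1,[0,1,0],[0,0,0]]]'
python3 - <<'E'
from h import *
for c in ("top","scene"):
  im=capture(c); cv2.imwrite(f"pics/{c}4.png",im[:,:,::-1])
  for t in ("pot","blue_jar","yellow_jar"): print(t,[(np.round(d["centre"]).tolist(),round(d["p"],2)) for d in tip_of(c,t)][:3])
E
```

```text
clock: 26.9
tcp_pos: [484.2, -123.6, 372.0]
tcp_rot: [[-1.0, -0.001, -0.001], [-0.001, 1.0, 0.0], [0.001, 0.0, -1.0]]
force: [0.6, -1.1, 0.1]
gripper_width: 85.5
grasp_force: 0.0
pot [([482.0, -339.0, 54.0], 0.7)]
blue_jar [([551.0, 338.0, 12.0], 0.97)]
yellow_jar [([403.0, -35.0, -2.0], 0.68), ([452.0, 345.0, 15.0], 0.63)]
pot []
blue_jar []
yellow_jar [([450.0, 343.0, 13.0], 0.62), ([402.0, -33.0, -3.0], 0.56)]
```

View pics/scene4.png

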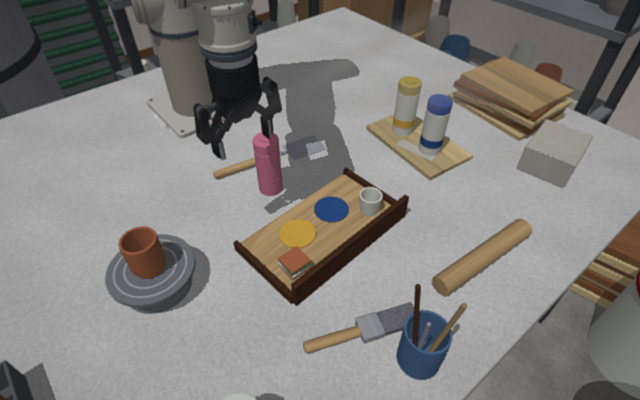

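The pot stands centred on the wheel at scene (142,255). Both jars are on the board at (405,105) and (435,125). Fetching yellow next.

```bash
python3 -m inch '[[-1,[0,1,0],[0,0,0]],[-1,[0,1,0],[0,0,0]],[-1,[0,1,0],[0,0,0]],[-1,[0,1,0],[0,0,0]],[-1,[0,1,0],[0,0,0]],[-1,[0.2,1,0],[0,0,0]],[-1,[0.2,1,0],[0,0,0]],[-1,[0.2,1,0],[0,0,0]],[-1,[0.2,1,0],[0,0,0]],[-1,[0.2,1,0],[0,0,0]],[-1,[0.2,1,0],[0,0,0]],[-1,[0,1,0],[0,0,0]],[-1,[0,1,0],[0,0,0]],[-1,[0,1,0],[0,0,0]],[-1,[0,1,0],[0,0,0]],[-1,[0,1,0],[0,0,0]],[-1,[0,1,0],[0,0,0]],[-1,[0,1,0],[0,0,0]],[-1,[0,0.7,0],[0,0,0]],[-1,[0,0,0],[0,0,0]]]'
```

```text
clock: 29.3
tcp_pos: [454.7, 343.7, 372.1]
tcp_rot: [[-1.0, -0.002, 0.001], [-0.002, 1.0, 0.001], [-0.001, 0.001, -1.0]]
force: [0.1, 0.2, -0.6]
gripper_width: 85.3
grasp_force: 0.0
```

```bash
python3 -m inch '[[-1,[0,0.08,1],[0,0,0]],[-1,[0,0,1],[0,0,0]],[-1,[0,0,1],[0,0,0]],[-1,[0,0,0.6],[0,0,0]],[-1,[0,0,0.3],[0,0,0]],[-1,[0,0,0],[0,0,0]],[1,[0,0,0],[0,0,0]],[1,[0,0,0],[0,0,0]],[1,[0,0,0],[0,0,0]],[1,[0,0,0],[0,0,0]],[1,[0,0,0],[0,0,0]],[1,[0,0,0],[0,0,0]],[1,[0,0,0],[0,0,0]]]' 40
```

```text
clock: 30.6
tcp_pos: [454.7, 344.7, 276.0]
tcp_rot: [[-1.0, -0.001, 0.002], [-0.001, 1.0, 0.001], [-0.002, 0.001, -1.0]]
force: [-0.0, 0.0, 8.1]
gripper_width: 53.0
grasp_force: 41.4
```

```bash
python3 -m inch '[[1,[0,0,-0.3],[0,0,0]],[1,[0,0,-0.8],[0,0,0]],[1,[0,0,-1],[0,0,0]],[1,[0,0,-1],[0,0,0]],[1,[0,-0.3,-0.5],[0,0,0]],[1,[0,-0.8,0],[0,0,0]],[1,[0,-1,0],[0,0,0]],[1,[0,-1,0],[0,0,0]],[1,[0,-1,0],[0,0,0]],[1,[-0.36,-1,0],[0,0,0]],[1,[-0.6,-1,0],[0,0,0]],[1,[-0.6,-1,0],[0,0,0]],[1,[-0.6,-1,0],[0,0,0]],[1,[-0.6,-1,0],[0,0,0]],[1,[-0.6,-1,0],[0,0,0]],[1,[-0.5,-1,0],[0,0,0]],[1,[-0.3,-1,0],[0,0,0]],[1,[0,-1,0],[0,0,0]],[1,[0,-1,0],[0,0,0]],[1,[0,-1,0],[0,0,0]]]'
python3 -m inch '[[1,[0,-1,0],[0,0,0]],[1,[0,-0.6,0],[0,0,0]],[1,[0,-0.1,0],[0,0,0]],[1,[0,0,0],[0,0,0]],[1,[0,0,0],[0,0,0]]]'
python3 - <<'E'
from h import *
st(); im=capture("wrist"); cv2.imwrite("pics/w5.png",im[:,:,::-1])
E
```

```text
clock: 32.6
tcp_pos: [557.0, -35.2, 363.0]
tcp_rot: [[-1.0, -0.0, -0.004], [-0.0, 1.0, 0.0], [0.004, 0.0, -1.0]]
force: [0.5, 0.4, -1.5]
gripper_width: 53.0
grasp_force: 42.8
clock: 33.1
tcp_pos: [558.5, -74.9, 364.4]
tcp_rot: [[-1.0, -0.001, -0.001], [-0.001, 1.0, 0.0], [0.001, 0.0, -1.0]]
force: [-0.3, -0.6, -2.5]
gripper_width: 53.0
grasp_force: 42.8
33.1 [558.5 -74.9 364.4] [[-1.0, -0.001, -0.001], [-0.001, 1.0, 0.0], [0.001, 0.0, -1.0]] w 53.0 gf 42.8 F [-0.3 -0.6 -2.5]
```

View pics/w5.png

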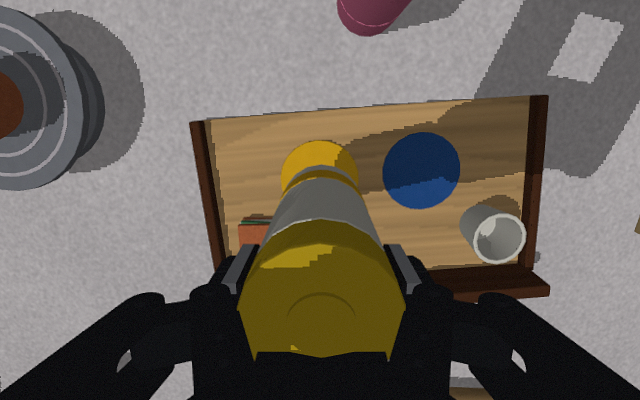

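The yellow jar hangs above its pad, which shows at (320,165) aligned with the jar axis. Lowering.

```bash
python3 -m inch '[[1,[0,-0.04,1],[0,0,0]],[1,[0,0,1],[0,0,0]],[1,[0,0,0.8],[0,0,0]],[1,[0,0,0.3],[0,0,0]],[1,[0,0,0.15],[0,0,0]],[1,[0,0,0],[0,0,0]]]'
```

```text
clock: 33.75
tcp_pos: [559.0, -76.2, 283.7]
tcp_rot: [[-1.0, -0.002, 0.0], [-0.002, 1.0, -0.0], [-0.0, -0.0, -1.0]]
force: [-0.3, -0.9, -2.7]
gripper_width: 52.7
grasp_force: 42.8
```

```bash
python3 -m inch '[[1,[0,0,0.12],[0,0,0]],[1,[0,0,0.08],[0,0,0]],[1,[0,0,0.05],[0,0,0]],[1,[0,0,0],[0,0,0]]]'
```

```text
clock: 34.15
tcp_pos: [559.1, -76.6, 278.0]
tcp_rot: [[-1.0, -0.001, 0.001], [-0.001, 1.0, -0.0], [-0.001, -0.0, -1.0]]
force: [-1.2, 0.9, 3.2]
gripper_width: 52.9
grasp_force: 43.0
```

```bash
python3 -m inch '[[0.2,[0,0,0],[0,0,0]],[-1,[0,0,0],[0,0,0]],[-1,[0,0,0],[0,0,0]],[-1,[0,0,0],[0,0,0]],[-1,[0,0,0],[0,0,0]],[-1,[0,0,-0.4],[0,0,0]],[-1,[0,0,-1],[0,0,0]],[-1,[0,0,-1],[0,0,0]],[-1,[0,0,-1],[0,0,0]],[-1,[0,0,-0.6],[0,0,0]],[-1,[0.15,1,0],[0,0,0]],[-1,[0.15,1,0],[0,0,0]],[-1,[0,1,0],[0,0,0]],[-1,[0,1,0],[0,0,0]],[-1,[0,1,0],[0,0,0]],[-1,[0,1,0],[0,0,0]],[-1,[0,1,0],[0,0,0]],[-1,[0,1,0],[0,0,0]]]'
python3 -m inch '[[-1,[0,1,0],[0,0,0]],[-1,[0,1,0],[0,0,0]],[-1,[0,1,0],[0,0,0]],[-1,[0,1,0],[0,0,0]],[-1,[0,1,0],[0,0,0]],[-1,[0,1,0],[0,0,0]],[-1,[0,1,0],[0,0,0]],[-1,[0,1,0],[0,0,0]],[-1,[0,0.55,0],[0,0,0]],[-1,[0,0,0],[0,0,0]]]'
python3 - <<'E'
from h import *
for c in ("top","scene"):
  im=capture(c); 
  for t in ("pot","blue_jar","yellow_jar"): print(t,[(np.round(d["centre"]).tolist(),round(d["p"],2)) for d in tip_of(c,t)][:3])
E
```

```text
clock: 35.95
tcp_pos: [550.9, 124.5, 378.0]
tcp_rot: [[-1.0, -0.001, 0.001], [-0.001, 1.0, 0.0], [-0.001, 0.0, -1.0]]
force: [0.2, -0.2, 0.8]
gripper_width: 85.3
grasp_force: 0.0
clock: 36.95
tcp_pos: [550.7, 338.5, 377.6]
tcp_rot: [[-1.0, -0.003, 0.001], [-0.003, 1.0, 0.0], [-0.001, 0.0, -1.0]]
force: [0.3, -0.5, 0.4]
gripper_width: 85.3
grasp_force: 0.0
pot [([484.0, -337.0, 54.0], 0.58)]
blue_jar [([549.0, 338.0, 13.0], 0.87)]
yellow_jar [([558.0, -76.0, 15.0], 0.9), ([405.0, -34.0, 1.0], 0.89)]
pot [([484.0, -336.0, 58.0], 0.82)]
blue_jar [([553.0, 334.0, 13.0], 0.56)]
yellow_jar [([402.0, -37.0, -3.0], 0.58)]
```

Yellow is home at (558,-76). Now I grasp blue.

```bash
python3 -m inch '[[-1,[0,-0.06,1],[0,0,0]],[-1,[0,0,1],[0,0,0]],[-1,[0,0,1],[0,0,0]],[-1,[0,0,0.7],[0,0,0]],[-1,[0,0,0.4],[0,0,0]],[-1,[0,0,0],[0,0,0]],[1,[0,0,0],[0,0,0]],[1,[0,0,0],[0,0,0]],[1,[0,0,0],[0,0,0]],[1,[0,0,0],[0,0,0]],[1,[0,0,0],[0,0,0]],[1,[0,0,0],[0,0,0]],[1,[0,0,0],[0,0,0]]]' 40
```

```text
clock: 38.65
tcp_pos: [551.3, 336.0, 276.2]
tcp_rot: [[-1.0, -0.001, 0.002], [-0.001, 1.0, 0.001], [-0.002, 0.001, -1.0]]
force: [0.1, 0.1, 6.5]
gripper_width: 53.1
grasp_force: 41.6
```

```bash
python3 -m inch '[[1,[0,0,-0.3],[0,0,0]],[1,[0,0,-0.8],[0,0,0]],[1,[0,0,-1],[0,0,0]],[1,[0,0,-1],[0,0,0]],[1,[0,-0.4,-0.5],[0,0,0]],[1,[0,-0.8,0],[0,0,0]],[1,[0,-1,0],[0,0,0]],[1,[0,-1,0],[0,0,0]],[1,[0,-1,0],[0,0,0]],[1,[0,-1,0],[0,0,0]],[1,[0,-1,0],[0,0,0]],[1,[0,-1,0],[0,0,0]],[1,[0,-1,0],[0,0,0]],[1,[0,-1,0],[0,0,0]],[1,[0,-1,0],[0,0,0]],[1,[0,-1,0],[0,0,0]],[1,[0,-0.9,0],[0,0,0]],[1,[0,-0.6,0],[0,0,0]],[1,[0,0,0],[0,0,0]],[1,[0,0,0],[0,0,0]]]'
python3 -m inch '[[1,[0,0,0.6],[0,0,0]],[1,[0,0,1],[0,0,0]],[1,[0,0,0.9],[0,0,0]],[1,[0,0,0.5],[0,0,0]],[1,[0,0,0.25],[0,0,0]],[1,[0,0,0],[0,0,0]]]'
```

```text
clock: 40.65
tcp_pos: [550.7, 17.7, 364.1]
tcp_rot: [[-1.0, 0.0, -0.001], [0.0, 1.0, 0.0], [0.001, 0.0, -1.0]]
force: [0.2, -0.4, -3.2]
gripper_width: 52.8
grasp_force: 42.8
clock: 41.25
tcp_pos: [551.1, 18.6, 282.9]
tcp_rot: [[-1.0, -0.002, -0.001], [-0.002, 1.0, 0.0], [0.001, 0.0, -1.0]]
force: [-0.2, -0.0, -2.2]
gripper_width: 52.8
grasp_force: 42.8
```

```bash
python3 -m inch '[[1,[0,0.04,0.12],[0,0,0]],[1,[0,0,0.06],[0,0,0]],[1,[0,0,0.03],[0,0,0]],[1,[0,0,0],[0,0,0]]]'
```

```text
clock: 41.65
tcp_pos: [551.2, 19.2, 278.6]
tcp_rot: [[-1.0, -0.001, 0.001], [-0.001, 1.0, -0.0], [-0.001, -0.0, -1.0]]
force: [-0.0, 1.0, -3.4]
gripper_width: 52.8
grasp_force: 42.8
```

```bash
python3 -m inch '[[1,[0,0,0.05],[0,0,0]],[1,[0,0,0.03],[0,0,0]],[1,[0,0,0],[0,0,0]]]'
```

```text
clock: 41.95
tcp_pos: [551.9, 19.2, 278.2]
tcp_rot: [[-1.0, -0.001, 0.003], [-0.001, 1.0, 0.0], [-0.003, 0.0, -1.0]]
force: [-2.7, 0.7, 12.6]
gripper_width: 52.8
grasp_force: 43.6
```

Contact made. I release, retreat upward and to the side, and check.

```bash
python3 -m inch '[[0.2,[0,0,0],[0,0,0]],[-1,[0,0,0],[0,0,0]],[-1,[0,0,0],[0,0,0]],[-1,[0,0,0],[0,0,0]],[-1,[0,0,0],[0,0,0]],[-1,[0,0,-0.4],[0,0,0]],[-1,[0,0,-1],[0,0,0]],[-1,[0,0,-1],[0,0,0]],[-1,[0,0,-1],[0,0,0]],[-1,[0,0,-1],[0,0,0]],[-1,[0.3,0.8,0],[0,0,0]],[-1,[0.4,1,0],[0,0,0]],[-1,[0.4,1,0],[0,0,0]],[-1,[0.4,1,0],[0,0,0]],[-1,[0.4,1,0],[0,0,0]],[-1,[0.4,1,0],[0,0,0]],[-1,[0.2,0.5,0],[0,0,0]],[-1,[0,0,0],[0,0,0]],[-1,[0,0,0],[0,0,0]]]'
python3 - <<'E'
from h import *
for c in ("top","scene"):
  im=capture(c); cv2.imwrite(f"pics/{c}6.png",im[:,:,::-1])
  for t in ("pot","blue_jar","yellow_jar","white_cup","tiles"): print(t,[(np.round(d["centre"]).tolist(),round(d["p"],2)) for d in tip_of(c,t)][:2])
im=cv2.imread("pics/top6.png"); cv2.imwrite("pics/f.png",cv2.resize(im[110:290,250:530],None,fx=2.8,fy=2.8,interpolation=cv2.INTER_CUBIC))
E
```

```text
clock: 43.85
tcp_pos: [488.7, 176.3, 386.5]
tcp_rot: [[-1.0, -0.002, 0.0], [-0.002, 1.0, -0.0], [-0.0, -0.0, -1.0]]
force: [0.3, -0.1, 0.0]
gripper_width: 85.2
grasp_force: 0.0
pot [([484.0, -338.0, 54.0], 0.84)]
blue_jar [([580.0, -25.0, -1.0], 0.72), ([547.0, 20.0, 14.0], 0.56)]
yellow_jar [([399.0, -35.0, 1.0], 0.78), ([556.0, -76.0, 15.0], 0.72)]
white_cup [([605.0, 82.0, 10.0], 0.55)]
tiles [([618.0, -127.0, 14.0], 0.85)]
pot [([486.0, -339.0, 58.0], 0.56)]
blue_jar [([604.0, 81.0, 11.0], 0.74), ([552.0, 19.0, 18.0], 0.6)]
yellow_jar [([401.0, -38.0, -4.0], 0.62), ([557.0, -75.0, 14.0], 0.55)]
white_cup [([606.0, 82.0, 14.0], 0.86)]
tiles [([622.0, -125.0, 11.0], 0.77), ([577.0, -26.0, -6.0], 0.7)]
```

View pics/f.png

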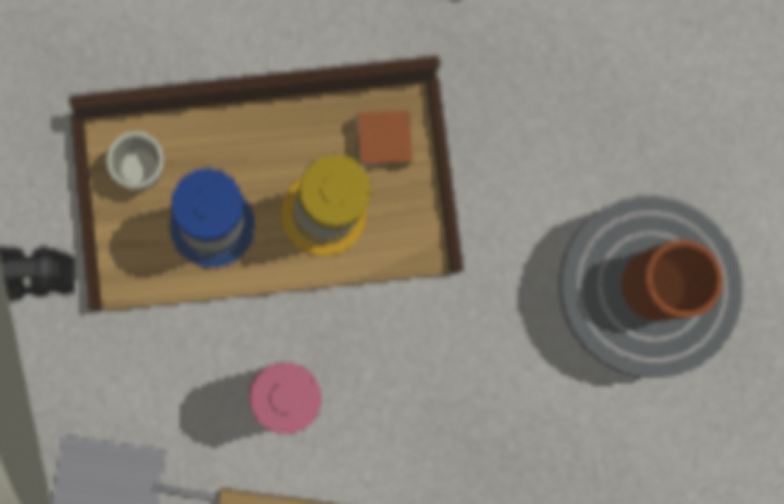

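View pics/scene6.png

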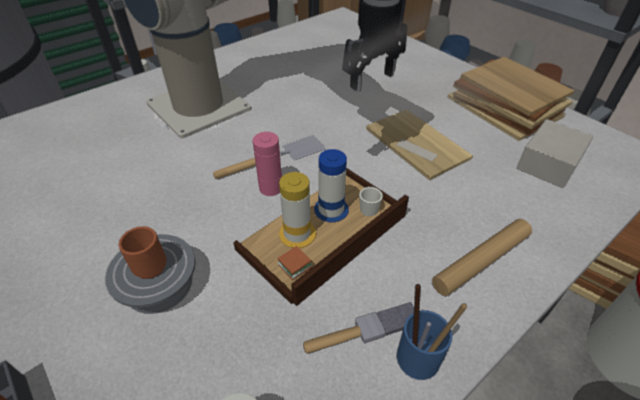

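Both jars stand on their own pads (scene (295,208) and (332,185)), the pot is on the wheel at (142,255), the cup and tiles are unmoved, and the arm is clear of everything. Handing in.

```bash
python3 -c "
from bench import *
print(job_done())"
```

```text
the job is handed in; nothing more can be done
None
```

The job is handed in at about 44 s on the robot's clock: both jars stand on their own pads, the pot is in the middle of the wheel, and the cup and tiles look unmoved; no verdict came back.

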